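Load a tape stand and cap it

TASK

Slide the big roll of masking tape from the rack onto the horizontal rod of the tape stand, far enough in to leave the outer end of the rod free for the end cap, and leave it hanging there. Then fit the grey end cap onto the end of the rod, pushed fully home, and let go. Leave the small roll in its slot.

Things in the scene. Friction and masses are not known exactly. Their poses are not given: they have to be found in the camera images.
- big_roll_centre (a point): Centre of the big roll of cream masking tape: 94 mm outside, hole 62 mm, 25 mm wide, 0.09 kg. It stands on edge in either of two slots of a fixed plywood rack, centre 61 mm above the bench, the small roll 88 mm beside it. z axis = the roll's axis, horizontal. Slot walls end 38 mm above the bench: pinch the rim from above across its width. On the rod it hangs with its centre 23 mm below the rod's axis.
- end_cap: Grey end cap, a block standing on the bench: 50 mm (x, flat sides to grip) by 58 (y) by 70 mm (z), 0.12 kg. Origin: its centre. A blind hole, 38 mm wide and 50 deep, runs along y through the centre, open at the +y face; the closed -y face has a steel screw head. +y is within 0.6 rad of the stand's +y at the start. Home, its centre is 21 mm inward of the rod's tip; let go, it drops to 11 mm below the rod's axis.
- stand: Fixed plywood tape stand, base 80 (x) by 190 mm (y). Origin on the bench under the rod, z up. Bare steel rod, 16 mm thick, along y, axis 135 mm above the bench, from the upright's face (y = +90 mm, top 150 mm above the bench, 44 mm wide) to its free tip (y = -80 mm); parts go on over the tip toward +y. The cap covers y = -80 to -30 mm, so the roll's centre belongs at y = -12 to +75 mm.
- small_roll_centre (a point): Centre of the small roll of pale tape, not to be used: 74 mm outside, hole 40 mm, 25 mm wide, standing on edge in the other slot of the rack, its centre 51 mm above the bench. z axis = the roll's axis.
Mind the look-alikes: they are no part of the job. What is shaped like the part that bears big_roll_centre but turquoise or yellow is not meant.

How it is judged:
By the outcome, as a careful person would: the job done as asked, in the order asked, and still so for the second after the job is handed in, with the robot touching nothing.
It also fails if it takes over 64 s, if anything falls off the work surface, if the arm or the gripper's body presses on something with over 40 N, if the wrist force passes 120 N, or if a joint passes its speed limit or range.

ROBOT

A 6-joint arm with a two-finger parallel gripper is mounted at the origin on a cart in front of the work surface, level with it; the furniture and walls round the work are solid. World frame = base frame: x ahead of the robot, y to its left, z up, the work surface at z = 0. Lengths are in m, angles in degrees, forces in N, time in s.
With the tool pointing down it reaches from about 0.3 to 0.75 m from the base axis. Payload 8.5 kg.
Tool frame: the origin (TCP) lies between the finger pads; the fingertips stand env.finger_overhang ahead of it and the grasp point (between the pads) lies 2 mm behind it (env.finger_overhang is the distance from the TCP to the fingertips, in m); z points along the fingers, y is the line along which they close (so a half turn about z gives the same grasp; the last joint's range is limited). The gripper opens to 85 mm and grips with 20 to 120 N. Pads are 22 mm wide; open, the fingers measure 114 mm over their backs; the gripper's body (76 mm by 85 mm) begins 54 mm behind the grasp point. The pads swing forward as they close: fully open they stand 13 mm farther back than shut.
Start: joints at [-88.654, 21.807, 74.336, -0, 83.858, -12.336], TCP at [0.13, -0.534, 0.248] pointing down, gripper open.
Joint ranges: [-178.18, 178.18], [-50.72, 133.34], [12.68, 142.11], [-81.47, 261.47], [9.98, 163.14], [-165.26, 165.26]. Speed limits (degrees/s): [136.94, 136.94, 180, 180, 180, 180].

INTERFACE

Orientations are given as a 3x3 rotation matrix whose columns are the frame's x, y, z axes.
In Python, from rig import env gives the robot as it stands. The module is installed in compiled form; this text tells all that it offers.
- The arm moves only by the tool jog_arm, never from a script. Its arguments are lists of equal length, an entry for each row: "hand": the finger opening in m, from 0 to 0.0854; "travel": the shift along the world's x, y, z in m, a list of three; "yaw": the turn about the world's z in rad. A call has exactly 5 rows; each row shifts and turns the commanded pose from where the row before left it; what a row does not reach is not made up. A row lasts 1/8 s, in which the tool goes at most 62.5 mm and 10.7 degrees, less where a joint would pass 70% of its speed; a pose out of reach is approached as far as the arm can. A call is refused whole if a number of a shift passes 0.0625 or a number of a turn 0.188, either way. A call with a gripper value outside its range is refused whole. The fingers move at their own pace and stop on an object; "grip_force" is the grip in N (left out, the last holds). Time passes only in rows, so rows that do not move let the fingers close, or fill a call up. It gives the time, the measured TCP pose, the force, the opening and the grip force at its end, in the units of the state.
- env.observe(): the state, without advancing time (a new reading comes with each control period).
- env.get_image(name): name is "scene" or "top" or "wrist"; returns the picture (420x560x3 uint8, red, green, blue); there is no depth.
- env.calibration(name): a dict with "fx", "fy", "cx", "cy" (pixels), "position" and "rotation" of the camera in the world; the wrist camera has in their place "hand_eye" (4x4, takes a point from camera to tool coordinates, whose origin is the TCP and whose axes are the flange's). Camera axes: x right, y down, z forward; pixel columns grow to the right and rows downward; lengths in m; the calibration is good to about 2 mm. A picture is of the moment at which its call begins: read the wrist's pose just before it. calibration takes no time and is no camera call.
- env.close_job(): hands the job in; it is judged then, once.
The state is a dict: "time_s": time; "q": joint angles; "qvel": joint speeds; "joint_efforts": joint torques, N m; "position": TCP position; "tool_rot": TCP orientation; "ft_force": force on the tool from outside, world axes, zero at the start; "wrist_torque": the same for the moment, N m; "grip_width": finger opening in m; "gripper_force": force on a finger pad.
Only numpy, scipy, OpenCV 4.12 (cv2) and the standard library are available. Lean on these libraries where they do the work, as an engineer would, in place of code of your own. Each camera call takes 0.05 s, during which the arm holds its last target. There are 200 camera calls.

## Working session

There is one attempt and no reset: what is moved stays moved. The work goes in short steps, Python scripts to look and compute and a tool call to move; the robot and the scene stay as the last step left them, time stands still between calls to the robot, and variables do not carry over. Pictures are saved under pics/ and viewed, at most 10 in all, crops included, and the job is handed in when it is done.

Besides the shell and the picture viewer there is one more tool, called after "Emit:" in YAML: its name, and indented under it one key for each argument. jog_arm: Moves the arm, as the interface text tells. Its arguments: {"type":"object","properties":{"hand":{"type":"array"},"travel":{"type":"array"},"yaw":{"type":"array"},"grip_force":{"type":"number"}},"required":["hand","travel","yaw"]}

```bash
mkdir -p pics
python3 - <<'E'
from rig import env
import cv2,numpy as np
o=env.observe();print(o['time_s'],o['position'],np.round(o['tool_rot'],3),env.finger_overhang,o['grip_width'])
for n in("scene","top","wrist"):
    im=env.get_image(n);cv2.imwrite(f'pics/{n}0.png',im[:,:,::-1]);print(n,env.calibration(n))
E
```

```text
0.0 [ 0.13006352 -0.53411357  0.24769744] [[ 0.972  0.237 -0.   ]
 [ 0.237 -0.972  0.002]
 [ 0.    -0.001 -1.   ]] 0.017 0.08538899616697464
scene {'fx': 433.6594224538631, 'fy': 433.6594224538631, 'cx': 279.5567290506166, 'cy': 216.13002912169543, 'position': array([ 0.16354172, -1.30115919,  0.93530917]), 'rotation': array([[ 0.92212905, -0.24503496,  0.29939253],
       [-0.38673239, -0.60536156,  0.69568343],
       [ 0.01077397, -0.75729469, -0.65298444]])}
top {'fx': 398.1978613513698, 'fy': 398.1978613513698, 'cx': 274.9644476460531, 'cy': 213.8502818440269, 'position': array([ 0.40989893, -0.38856023,  1.17207854]), 'rotation': array([[ 0.00915946, -0.98703029,  0.16027259],
       [-0.99983743, -0.00655052,  0.01679896],
       [-0.01553121, -0.1604004 , -0.98692983]])}
wrist {'fx': 324.3122772021803, 'fy': 324.3122772021803, 'cx': 287.3810842783502, 'cy': 211.34939194481152, 'hand_eye': array([[ 1.98901572e-04, -9.56238488e-01, -2.92588303e-01,
         7.42566530e-02],
       [ 9.99999857e-01,  3.35527182e-04, -4.16771486e-04,
        -1.19604474e-03],
       [ 4.96704264e-04, -2.92588178e-01,  9.56238418e-01,
        -1.25318796e-01],
       [ 0.00000000e+00,  0.00000000e+00,  0.00000000e+00,
         1.00000000e+00]])}
```

View pics/scene0.png

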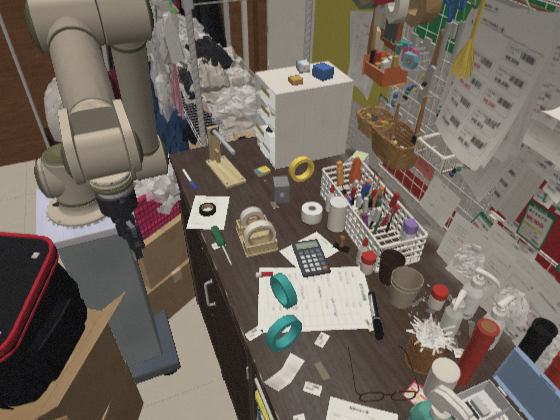

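View pics/top0.png

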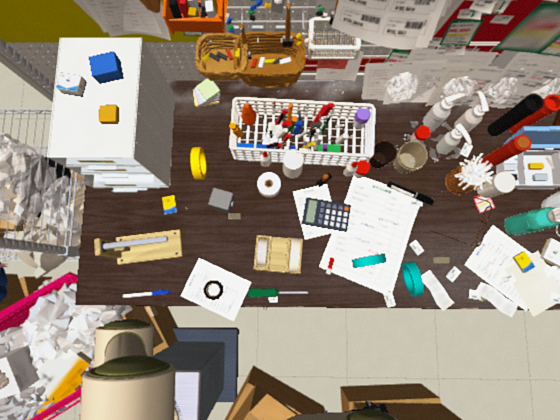

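Scene: the stand is at (225,165) and the grey cap at (281,188). The rack at (257,233) holds two cream rolls. Look-alikes are the turquoise rings at (284,290) and (284,331), the yellow ring at (301,168), the white roll lying at (312,212) and the black ring at (207,210). In the top view the rack is at (278,254), the stand at (138,246) and the cap at (221,198). I'll check the choice in a close crop.

Run:
```python
import cv2,numpy as np
s=cv2.imread('pics/scene0.png');t=cv2.imread('pics/top0.png')
def c(im,x,y,w,h,W,H):return cv2.resize(im[y:y+h,x:x+w],(W,H),interpolation=cv2.INTER_CUBIC)
a=np.hstack([c(s,230,200,60,60,300,300),c(s,190,120,110,90,366,300)[:, :366]])
a=np.hstack([a,np.zeros((300,114,3),np.uint8)])
b=np.hstack([c(t,245,225,65,60,325,300),c(t,85,180,156,100,455,292)[:300] if 0 else c(t,88,180,152,96,475,300)])[:,:800]
a=cv2.resize(a[:,:780],(800,300)) if 0 else a[:,:780]
b=b[:,:780]
cv2.imwrite('pics/crop1.png',np.vstack([a,b]))
```

```text
(no output)
```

View pics/crop1.png

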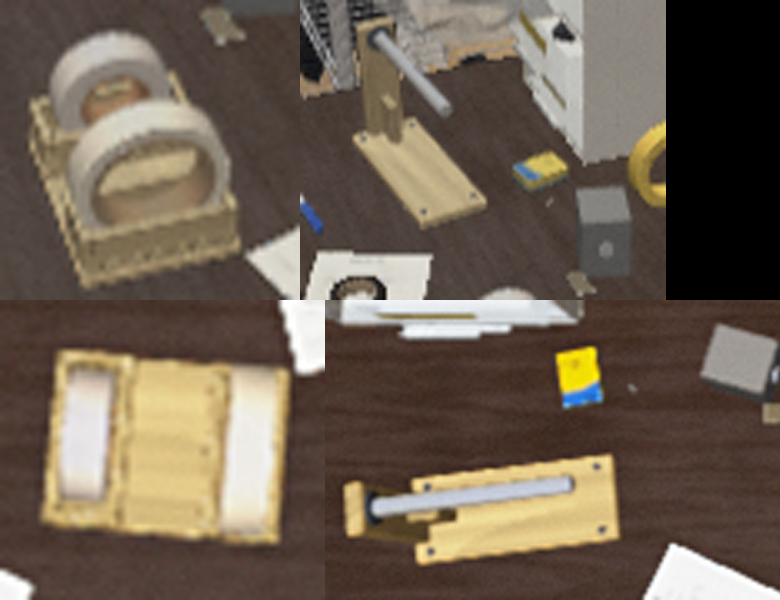

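The crop shows that the nearer roll, top view (295,255), is the big one: wide hole, fills its slot. The small one is at (262,252). The rod runs in the top view from (103,246) to its tip at (168,239). The cap top is at (220,199), with the screw face toward −y.

```bash
cat > h.py <<'E'
from rig import env
import cv2,numpy as np
def cam(n,o=None):
    c=env.calibration(n)
    if n!='wrist': return c,c['position'],c['rotation']
    H=c['hand_eye'];R=o['tool_rot'];return c,R@H[:3,3]+o['position'],R@H[:3,:3]
def ray(C,u,v,z):
    c,p,R=C;d=R@np.array([(u-c['cx'])/c['fx'],(v-c['cy'])/c['fy'],1]);return p+d*(z-p[2])/d[2]
def proj(C,X):
    c,p,R=C;q=R.T@(np.asarray(X)-p);return np.array([c['cx']+c['fx']*q[0]/q[2],c['cy']+c['fy']*q[1]/q[2]])
E
python3 - <<'E'
from h import *
T=cam('top');S=cam('scene')
for n,u,v,z in [('rodbase',103,245.6,.135),('tip',167.7,238.9,.135),('big e1',295.5,238,.061),('big e2',294,271.5,.061),('bigtop',295,255,.108),('smalltop',262.4,252,.088),('cap',220.2,198.9,.07)]:print(n,np.round(ray(T,u,v,z),4))
print('scene',np.round(ray(S,190+150/3.33,120+108/3.33,.135),4), 'base corners',[np.round(ray(T,88+(x-325)/3.125,180+(y-300)/3.125,.02),3) for x,y in[(612,455),(619,537),(417,563)]])
im=cv2.imread('pics/top0.png')
h=cv2.cvtColor(im,cv2.COLOR_BGR2HSV);m=((h[...,1]<40)&(h[...,2]>90)&(h[...,2]<170)).astype(np.uint8)
m[:180]=0;m[218:]=0;m[:,:205]=0;m[:,240:]=0
cs,_=cv2.findContours(m,0,2)
c=max(cs,key=cv2.contourArea);r=cv2.minAreaRect(c);print(r)
b=np.array([ray(T,*p,.07) for p in cv2.boxPoints(r)]);print(np.round(b,4),np.round(b.mean(0),4))
E
```

```text
rodbase [0.491  0.0794 0.135 ]
tip [ 0.5099 -0.0901  0.135 ]
big e1 [ 0.5223 -0.4277  0.061 ]
big e2 [ 0.4295 -0.4237  0.061 ]
bigtop [ 0.4721 -0.4248  0.108 ]
smalltop [ 0.4807 -0.3369  0.088 ]
cap [ 0.6307 -0.2145  0.07  ]
scene [ 0.5184 -0.0859  0.135 ] base corners [array([ 0.548, -0.091,  0.02 ]), array([ 0.472, -0.101,  0.02 ]), array([0.447, 0.085, 0.02 ])]
((221.40565490722656, 198.83018493652344), (24.038095474243164, 18.131591796875), 15.945395469665527)
[[ 0.6151 -0.1787  0.07  ]
 [ 0.6656 -0.191   0.07  ]
 [ 0.6468 -0.2573  0.07  ]
 [ 0.5966 -0.2446  0.07  ]] [ 0.631  -0.2179  0.07  ]
```

Emit:
jog_arm:
  hand: [0.05,0.05,0.05,0.05,0.05]
  travel:
    - [0.055,0.018,0.005]
    - [0.055,0.018,0.005]
    - [0.055,0.018,0.005]
    - [0.055,0.018,0.005]
    - [0.055,0.018,0.005]
  yaw: [-0.06,-0.06,-0.06,-0.06,-0.06]
  grip_force: 60

```text
time_s: 0.78
position: [0.4068, -0.4435, 0.2733]
tool_rot: [[0.998, -0.063, -0.0], [-0.063, -0.998, 0.0], [-0.0, -0.0, -1.0]]
ft_force: [0.1, -0.9, -0.9]
grip_width: 0.0501
gripper_force: 0.0
```

Emit:
jog_arm:
  hand: [0.05,0.05,0.05,0.05,0.05]
  travel:
    - [0.03,0.009,0]
    - [0.03,0.009,0]
    - [0,0,0]
    - [0,0,0]
    - [0,0,0]
  yaw: [0,0,0,0,0]

```text
time_s: 1.4
position: [0.4642, -0.4269, 0.2734]
tool_rot: [[0.998, -0.062, -0.0], [-0.062, -0.998, -0.0], [-0.0, 0.0, -1.0]]
ft_force: [-0.1, -0.5, -0.2]
grip_width: 0.0501
gripper_force: 0.0
```

Run:
```python
from h import *
o=env.observe();im=env.get_image('wrist');W=cam('wrist',o)
print(o['position'],proj(W,[.472,-.425,.108]),proj(W,[.48,-.337,.088]))
cv2.imwrite('pics/w1.png',im[:,:,::-1])
np.save('w1.npy',[0]);import pickle;pickle.dump(W,open('w1.pkl','wb'))
```

```text
[ 0.46421109 -0.42686303  0.27344477] [286.07113736 187.60720929] [195.45277329 180.50929797]
```

View pics/w1.png

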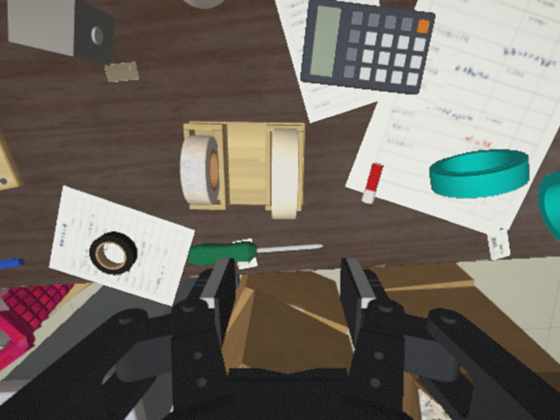

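Wrist view: the big roll is the strip at u 272–299, v 127–218, nearly square to the image. The small roll is at (200,170), and the cap's screw shows at (97,35).

Run:
```python
from h import *
import pickle
W=pickle.load(open('w1.pkl','rb'))
im=cv2.imread('pics/w1.png');h=cv2.cvtColor(im,cv2.COLOR_BGR2HSV)
m=((h[...,1]<60)&(h[...,2]>185)).astype(np.uint8);m[:,:260]=0;m[:,310:]=0;m[:110]=0;m[235:]=0
cs,_=cv2.findContours(m,0,2);c=max(cs,key=cv2.contourArea);print(cv2.minAreaRect(c),cv2.boundingRect(c))
print(ray(W,285.5,185,.108))
# predicted silhouette for roll at candidate centre x
for x in(.466,.470,.474,.478):
  v=[proj(W,[x+.047*np.cos(a),-.426,.061+.047*np.sin(a)])[1] for a in np.linspace(0,6.28,200)];print(x,min(v),max(v))
# edge dirs of roll
for p in[(273,140),(273,200),(299,140),(298,200)]:print(ray(W,*p,.1))
T=cam('top');print(proj(T,[.472,-.425,.108]))
```

```text
((284.5, 174.0), (25.0, 86.0), 0.0) (272, 131, 26, 87)
[ 0.47446747 -0.42463324  0.108     ]
0.466 137.86536803141033 227.4699435066565
0.47 133.8801049312544 223.8969887698859
0.474 129.86669655797036 220.2994699400935
0.478 125.8080326605823 216.68137998450663
[ 0.51478345 -0.41586379  0.1       ]
[ 0.45889782 -0.41164945  0.1       ]
[ 0.51332321 -0.43928638  0.1       ]
[ 0.45741618 -0.43543372  0.1       ]
[295.08236168 255.04956085]
```

Emit:
jog_arm:
  hand: [0.05,0.05,0.05,0.05,0.05]
  travel:
    - [0.006,0.001,-0.045]
    - [0.006,0.001,-0.045]
    - [0,0,-0.045]
    - [0,0,-0.036]
    - [0,0,0]
  yaw: [0,0,0,0,0]

```text
time_s: 2.08
position: [0.4758, -0.4238, 0.1002]
tool_rot: [[0.998, -0.062, -0.003], [-0.062, -0.998, 0.004], [-0.004, -0.004, -1.0]]
ft_force: [1.2, -0.1, 0.1]
grip_width: 0.05
gripper_force: 0.0
```

Emit:
jog_arm:
  hand: [0.01,0.01,0.01,0.01,0.01]
  travel:
    - [0,0,0]
    - [0,0,0]
    - [0,0,0]
    - [0,0,0]
    - [0,0,0]
  yaw: [0,0,0,0,0]
  grip_force: 60

```text
time_s: 2.7
position: [0.4776, -0.4251, 0.1046]
tool_rot: [[0.998, -0.061, 0.002], [-0.061, -0.998, -0.003], [0.003, 0.003, -1.0]]
ft_force: [-2.2, 0.5, 6.5]
grip_width: 0.0229
gripper_force: 58.8
```

Emit:
jog_arm:
  hand: [0.01,0.01,0.01,0.01,0.01]
  travel:
    - [0,0,0.015]
    - [0,0,0.03]
    - [0,0,0.03]
    - [0,0,0.025]
    - [0,0,0]
  yaw: [0,0,0,0,0]

```text
time_s: 3.32
position: [0.4775, -0.4249, 0.2051]
tool_rot: [[0.998, -0.061, 0.003], [-0.061, -0.998, -0.004], [0.003, 0.004, -1.0]]
ft_force: [-0.6, 0.1, 0.2]
grip_width: 0.0226
gripper_force: 59.0
```

Run:
```python
from h import *
o=env.observe();print(o['position'],o['grip_width'],o['gripper_force'])
im=env.get_image('wrist');s=env.get_image('scene')
a=cv2.resize(s[100:280,150:330],(420,420),interpolation=cv2.INTER_CUBIC)
cv2.imwrite('pics/g1.png',np.hstack([im[:,100:480],a])[:,:,::-1])
```

```text
[ 0.47753271 -0.42485743  0.20512473] 0.022641230786845545 58.98864430771937
```

View pics/g1.png

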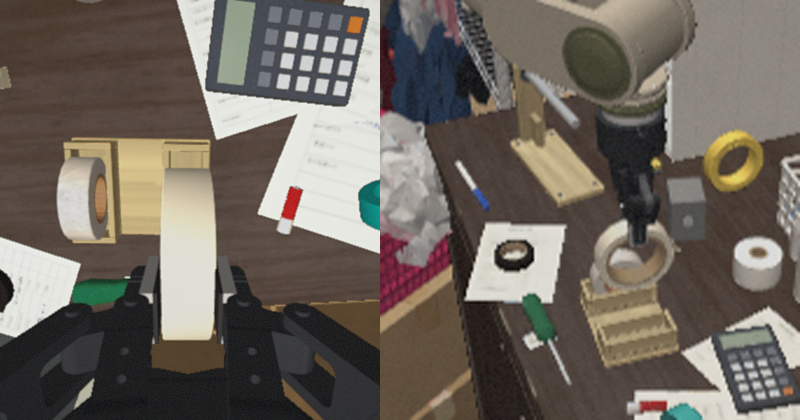

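Emit:
jog_arm:
  hand: [0.01,0.01,0.01,0.01,0.01]
  travel:
    - [0.008,0.05,0]
    - [0.008,0.055,0]
    - [0.008,0.055,0]
    - [0.008,0.055,0]
    - [0.007,0.05,0]
  yaw: [0.036,0.036,0.036,0.036,0.036]

```text
time_s: 4.05
position: [0.5157, -0.1572, 0.2012]
tool_rot: [[0.993, 0.12, -0.002], [0.12, -0.993, 0.001], [-0.002, -0.001, -1.0]]
ft_force: [0.7, -0.8, -1.1]
grip_width: 0.0226
gripper_force: 59.0
```

Emit:
jog_arm:
  hand: [0.01,0.01,0.01,0.01,0.01]
  travel:
    - [0,0.005,-0.012]
    - [0,0.005,-0.012]
    - [0,0,-0.01]
    - [0,0,0]
    - [0,0,0]
  yaw: [0,0,0,0,0]

```text
time_s: 4.68
position: [0.5162, -0.1501, 0.1684]
tool_rot: [[0.993, 0.117, 0.0], [0.117, -0.993, -0.0], [0.0, 0.0, -1.0]]
ft_force: [0.6, 0.7, -0.4]
grip_width: 0.023
gripper_force: 59.1
```

Run:
```python
from h import *
o=env.observe();print(o['position'],np.round(o['tool_rot'],3))
W=cam('wrist',o);im=env.get_image('wrist');s=env.get_image('scene');S=cam('scene')
cv2.imwrite('pics/w2f.png',im[:,:,::-1]);cv2.imwrite('pics/s2f.png',s[:,:,::-1])
import pickle;pickle.dump(W,open('w2.pkl','wb'))
print('pred tip wrist',proj(W,[.510,-.09,.135]),'base',proj(W,[.491,.0794,.135]),'scene tip',proj(S,[.51,-.09,.135]))
a=cv2.resize(s[110:215,180:275],(380,420),interpolation=cv2.INTER_CUBIC)
cv2.imwrite('pics/g2.png',np.hstack([im[:,0:420],a])[:,:,::-1])
```

```text
[ 0.51618472 -0.15012801  0.1684197 ] [[ 0.993  0.117  0.   ]
 [ 0.117 -0.993 -0.   ]
 [ 0.     0.    -1.   ]]
pred tip wrist [176.48323893 255.40022772] base [-143.35405535  253.54364573] scene tip [233.04727469 153.53777697]
```

View pics/g2.png

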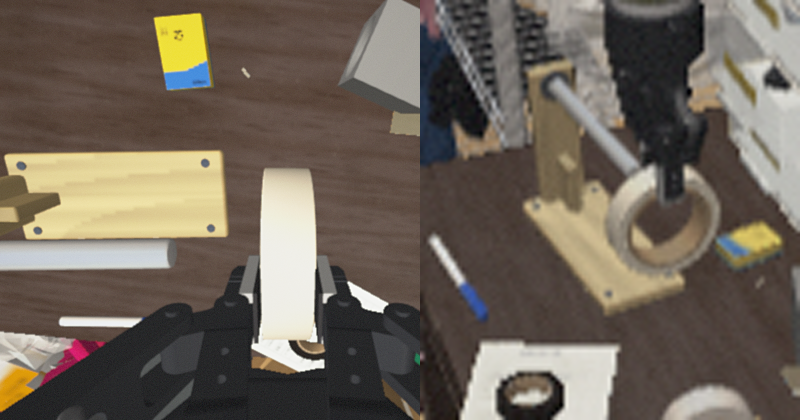

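Wrist view: the rod runs along v≈254–256 with its tip at (175,254), within 2 px of the prediction. The roll is held square and lines up. I'll slide it on.

Emit:
jog_arm:
  hand: [0.01,0.01,0.01,0.01,0.01]
  travel:
    - [0.002,0.01,0.003]
    - [-0.003,0.028,0]
    - [-0.004,0.028,0]
    - [-0.004,0.028,0]
    - [-0.001,0.005,0]
  yaw: [0.01,0,0,0,0]

```text
time_s: 5.4
position: [0.5059, -0.0487, 0.1718]
tool_rot: [[0.991, 0.131, 0.0], [0.131, -0.991, -0.0], [0.0, 0.0, -1.0]]
ft_force: [-1.2, -0.8, -0.7]
grip_width: 0.0228
gripper_force: 59.1
```

Emit:
jog_arm:
  hand: [0.01,0.01,0.01,0.01,0.01]
  travel:
    - [-0.003,0.02,0]
    - [-0.003,0.025,0]
    - [-0.002,0.02,0]
    - [0,0,0]
    - [0,0,0]
  yaw: [0,0,0,0,0]

```text
time_s: 6.02
position: [0.4982, 0.0143, 0.1714]
tool_rot: [[0.992, 0.128, 0.0], [0.128, -0.992, -0.0], [0.0, 0.0, -1.0]]
ft_force: [0.6, 0.2, -0.5]
grip_width: 0.0224
gripper_force: 59.1
```

Run:
```python
from h import *
o=env.observe();print(o['position'],o['ft_force'])
im=env.get_image('wrist');s=env.get_image('scene')
a=cv2.resize(s[110:215,180:275],(380,420),interpolation=cv2.INTER_CUBIC)
cv2.imwrite('pics/g3.png',np.hstack([im[:,90:510],a])[:,:,::-1])
```

```text
[0.49824781 0.0143143  0.17138106] [ 0.62300383  0.16853602 -0.46195066]
```

View pics/g3.png

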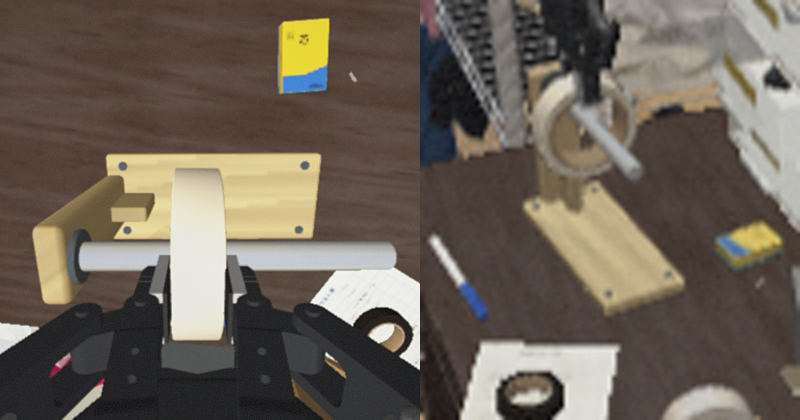

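The roll is on the rod, with the rod tip showing through the hole. Next I lower it and release.

Emit:
jog_arm:
  hand: [0.01,0.01,0.05,0.05,0.05]
  travel:
    - [0,0,-0.004]
    - [0,0,-0.005]
    - [0,0,0]
    - [0,0,0]
    - [0,0,0]
  yaw: [0,0,0,0,0]

```text
time_s: 6.75
position: [0.4982, 0.0146, 0.1625]
tool_rot: [[0.992, 0.128, 0.0], [0.128, -0.992, -0.0], [0.0, 0.0, -1.0]]
ft_force: [0.5, -0.1, 0.4]
grip_width: 0.05
gripper_force: 0.0
```

Emit:
jog_arm:
  hand: [0.05,0.05,0.05,0.05,0.05]
  travel:
    - [0,0,0.015]
    - [0,0,0.03]
    - [0,0,0.04]
    - [0,0,0.02]
    - [0,0,0]
  yaw: [0,0,0,0,0]

```text
time_s: 7.38
position: [0.4985, 0.0146, 0.2685]
tool_rot: [[0.992, 0.129, 0.003], [0.129, -0.992, -0.001], [0.003, 0.001, -1.0]]
ft_force: [-0.1, 0.5, -0.2]
grip_width: 0.0502
gripper_force: 0.0
```

Emit:
jog_arm:
  hand: [0.085,0.085,0.085,0.085,0.085]
  travel:
    - [0.01,-0.035,0.005]
    - [0.015,-0.04,0]
    - [0.02,-0.04,0]
    - [0.02,-0.04,0]
    - [0.02,-0.035,0]
  yaw: [0.17,0.17,0.17,0.17,0.17]

```text
time_s: 8.0
position: [0.5833, -0.1768, 0.2706]
tool_rot: [[0.554, 0.833, -0.002], [0.833, -0.554, 0.001], [-0.0, -0.002, -1.0]]
ft_force: [-0.5, 0.2, 0.7]
grip_width: 0.0848
gripper_force: 0.0
```

Emit:
jog_arm:
  hand: [0.085,0.085,0.085,0.085,0.085]
  travel:
    - [0.02,-0.02,0]
    - [0.02,-0.02,0]
    - [0.0,0,0]
    - [0,0,0]
    - [0,0,0]
  yaw: [0.17,0.17,0,0,0]

```text
time_s: 8.62
position: [0.6227, -0.2147, 0.2724]
tool_rot: [[0.25, 0.968, -0.0], [0.968, -0.25, 0.0], [0.0, -0.0, -1.0]]
ft_force: [-0.5, -0.1, 0.3]
grip_width: 0.0849
gripper_force: 0.0
```

Run:
```python
from h import *
import pickle
o=env.observe();print(o['position'],np.round(o['tool_rot'],3),o['q'])
W=cam('wrist',o);im=env.get_image('wrist');s=env.get_image('scene');pickle.dump(W,open('w4.pkl','wb'))
print('pred cap',proj(W,[.631,-.2145,.07]))
cv2.imwrite('pics/w4f.png',im[:,:,::-1])
a=cv2.resize(s[120:210,180:300],(240,180),interpolation=cv2.INTER_CUBIC);a=np.vstack([a,np.zeros((240,240,3),np.uint8)])
cv2.imwrite('pics/g4.png',np.hstack([im,a])[:,:,::-1])
```

```text
[ 0.62270185 -0.21468042  0.27235875] [[ 0.25   0.968 -0.   ]
 [ 0.968 -0.25   0.   ]
 [ 0.    -0.    -1.   ]] [-2.92988386e+01  3.25893725e+01  5.20499660e+01  2.39872035e-03
  9.53787583e+01 -1.48252561e+01]
pred cap [296.13201333 186.52551601]
```

View pics/g4.png

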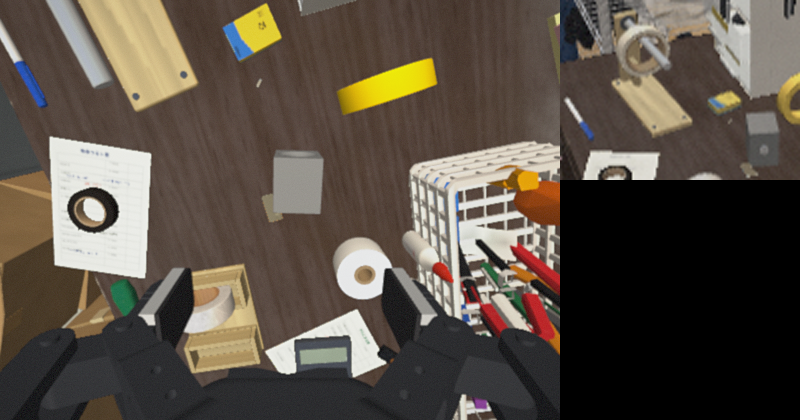

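The roll hangs on the rod (inset). The cap's top face is centred at (298,185) in the wrist view, square to the gripper, with the screw face toward −y. I'll grasp it.

Emit:
jog_arm:
  hand: [0.08,0.08,0.08,0.08,0.08]
  travel:
    - [0.005,0.001,-0.05]
    - [0.005,0,-0.05]
    - [0,0,-0.05]
    - [0,0,-0.05]
    - [0,0,-0.022]
  yaw: [0,0,0,0,0]

```text
time_s: 9.35
position: [0.6319, -0.2135, 0.0475]
tool_rot: [[0.25, 0.968, -0.004], [0.968, -0.25, 0.002], [0.001, -0.004, -1.0]]
ft_force: [-0.4, 0.4, 0.6]
grip_width: 0.0803
gripper_force: 0.0
```

Emit:
jog_arm:
  hand: [0.03,0.03,0.03,0.03,0.03]
  travel:
    - [0,0,0]
    - [0,0,0]
    - [0,0,0]
    - [0,0,0]
    - [0,0,0]
  yaw: [0,0,0,0,0]

```text
time_s: 9.98
position: [0.6336, -0.2146, 0.0518]
tool_rot: [[0.249, 0.968, 0.002], [0.968, -0.249, -0.001], [-0.001, 0.002, -1.0]]
ft_force: [-1.8, 0.4, 6.9]
grip_width: 0.0492
gripper_force: 62.6
```

Emit:
jog_arm:
  hand: [0.03,0.03,0.03,0.03,0.03]
  travel:
    - [0,0,0]
    - [0,0,0.02]
    - [0,0,0.03]
    - [0,0,0.04]
    - [0,0,0.01]
  yaw: [0,0,0,0,0]

```text
time_s: 10.6
position: [0.6338, -0.2147, 0.1529]
tool_rot: [[0.249, 0.968, 0.004], [0.968, -0.249, -0.002], [-0.001, 0.004, -1.0]]
ft_force: [0.4, 0.4, -2.5]
grip_width: 0.0494
gripper_force: 62.2
```

Emit:
jog_arm:
  hand: [0.03,0.03,0.03,0.03,0.03]
  travel:
    - [-0.029,0.01,0]
    - [-0.029,0.015,0]
    - [-0.029,0.02,0]
    - [-0.029,0.02,0]
    - [0,0,0]
  yaw: [0.1,0.1,0.1,0.08,0]

```text
time_s: 11.22
position: [0.5152, -0.1479, 0.1495]
tool_rot: [[-0.129, 0.992, -0.003], [0.992, 0.129, 0.002], [0.002, -0.002, -1.0]]
ft_force: [-0.8, -0.7, -2.3]
grip_width: 0.0494
gripper_force: 62.6
```

Run:
```python
from h import *
o=env.observe();print(o['position'],np.round(o['tool_rot'],3))
W=cam('wrist',o);im=env.get_image('wrist');s=env.get_image('scene');t=env.get_image('top')
print('tip pred',proj(W,[.511,-.09,.135]),'base',proj(W,[.489,.0794,.135]))
a=np.vstack([cv2.resize(x,(240,210),interpolation=cv2.INTER_CUBIC) for x in (s[120:210,180:283],t[205:275,85:165+20])])
cv2.imwrite('pics/g5.png',np.hstack([im,a])[:,:,::-1])
```

```text
[ 0.51519563 -0.14790132  0.149531  ] [[-0.129  0.992 -0.003]
 [ 0.992  0.129  0.002]
 [ 0.002 -0.002 -1.   ]]
tip pred [296.14599132 155.6627124 ] base [ 301.02355164 -467.47572477]
```

View pics/g5.png

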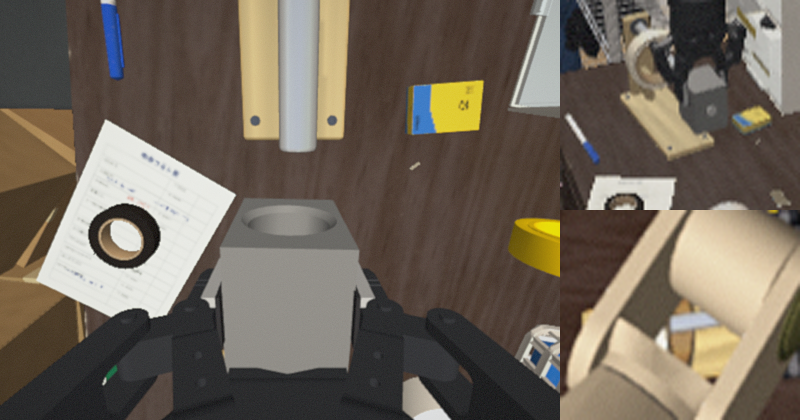

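Wrist view: the cap's hole is centred at u≈289 and the rod tip at (297,150), so the cap needs about 4 mm in +x. Then I'll push it on.

Emit:
jog_arm:
  hand: [0.03,0.03,0.03,0.03,0.03]
  travel:
    - [0.004,0.004,0.002]
    - [-0.002,0.016,0]
    - [-0.002,0.017,0]
    - [-0.002,0.017,0]
    - [-0.002,0.015,0]
  yaw: [0,0,0,0,0]

```text
time_s: 12.0
position: [0.5128, -0.0789, 0.1524]
tool_rot: [[-0.128, 0.992, -0.0], [0.992, 0.128, 0.0], [0.0, -0.0, -1.0]]
ft_force: [-0.2, 0.5, -1.8]
grip_width: 0.0493
gripper_force: 62.6
```

Emit:
jog_arm:
  hand: [0.03,0.03,0.03,0.03,0.03]
  travel:
    - [0,0.003,0]
    - [-0.001,0.003,0]
    - [0,0.002,0]
    - [0,0.001,0]
    - [0,0,0]
  yaw: [0,0,0,0,0]

```text
time_s: 12.62
position: [0.5121, -0.0715, 0.1523]
tool_rot: [[-0.127, 0.992, -0.0], [0.992, 0.127, 0.0], [0.0, -0.0, -1.0]]
ft_force: [-0.1, 0.7, -1.3]
grip_width: 0.0494
gripper_force: 62.6
```

Expected contact is near y ≈ −0.068, so I'm creeping.

Emit:
jog_arm:
  hand: [0.03,0.03,0.03,0.03,0.03]
  travel:
    - [0,0.002,0]
    - [0,0.002,0]
    - [-0.001,0.001,0]
    - [0,0.001,0]
    - [0,0,0]
  yaw: [0,0,0,0,0]

```text
time_s: 13.25
position: [0.5116, -0.0666, 0.1524]
tool_rot: [[-0.128, 0.992, 0.001], [0.992, 0.128, -0.003], [-0.003, 0.001, -1.0]]
ft_force: [2.2, -8.1, -4.2]
grip_width: 0.0494
gripper_force: 62.3
```

Emit:
jog_arm:
  hand: [0.03,0.03,0.03,0.03,0.03]
  travel:
    - [0,0.001,0]
    - [0,0.001,0]
    - [0,0,0]
    - [0,0,0]
    - [0,0,0]
  yaw: [0,0,0,0,0]

```text
time_s: 13.88
position: [0.5116, -0.0664, 0.1523]
tool_rot: [[-0.127, 0.992, 0.001], [0.992, 0.127, -0.006], [-0.006, 0.0, -1.0]]
ft_force: [0.9, -17.3, -6.9]
grip_width: 0.0497
gripper_force: 62.8
```

Home: 17 N at the stop, with the TCP about 21 mm past the tip. Now relax, lower and release.

Emit:
jog_arm:
  hand: [0.03,0.03,0.03,0.03,0.03]
  travel:
    - [0,-0.0015,0]
    - [0,0,-0.003]
    - [0,0,-0.003]
    - [0,0,-0.003]
    - [0,0,0]
  yaw: [0,0,0,0,0]

```text
time_s: 14.5
position: [0.5121, -0.0666, 0.1441]
tool_rot: [[-0.128, 0.992, 0.003], [0.992, 0.128, -0.004], [-0.004, 0.003, -1.0]]
ft_force: [2.6, -9.6, -0.3]
grip_width: 0.0497
gripper_force: 63.9
```

Emit:
jog_arm:
  hand: [0.08,0.08,0.08,0.08,0.08]
  travel:
    - [0,0,0]
    - [0,0,0]
    - [0,0,0]
    - [0,0,0]
    - [0,0,0]
  yaw: [0,0,0,0,0]

```text
time_s: 15.12
position: [0.5111, -0.0648, 0.1433]
tool_rot: [[-0.128, 0.992, -0.0], [0.992, 0.128, 0.0], [0.0, -0.0, -1.0]]
ft_force: [-0.3, -0.1, -0.3]
grip_width: 0.08
gripper_force: 0.0
```

Emit:
jog_arm:
  hand: [0.08,0.08,0.08,0.08,0.08]
  travel:
    - [0,0,0.02]
    - [0,0,0.04]
    - [0,0,0.05]
    - [0,-0.02,0.03]
    - [0,-0.02,0]
  yaw: [0,0,0,0,0]

```text
time_s: 15.75
position: [0.5116, -0.1056, 0.2854]
tool_rot: [[-0.128, 0.992, 0.004], [0.992, 0.128, -0.002], [-0.002, 0.004, -1.0]]
ft_force: [-0.2, -0.6, 0.2]
grip_width: 0.08
gripper_force: 0.0
```

Emit:
jog_arm:
  hand: [0.08,0.08,0.08,0.08,0.08]
  travel:
    - [0,-0.04,0]
    - [0,-0.02,0]
    - [0,0,0]
    - [0,0,0]
    - [0,0,0]
  yaw: [0,0,0,0,0]

```text
time_s: 16.38
position: [0.5111, -0.1639, 0.2833]
tool_rot: [[-0.129, 0.992, -0.0], [0.992, 0.129, 0.0], [0.0, -0.0, -1.0]]
ft_force: [-0.1, 0.4, 0.4]
grip_width: 0.0801
gripper_force: 0.0
```

Run:
```python
from h import *
o=env.observe();print(o['position'])
W=cam('wrist',o);im=env.get_image('wrist');s=env.get_image('scene');S=cam('scene')
print('home centre px',proj(W,[.508,-.067,.124+.035]),'inner edge',proj(W,[.5045,-.038,.159]),'outer',proj(W,[.512,-.096,.159]))
a=cv2.resize(s[110:215,180:240+2],(240,420),interpolation=cv2.INTER_CUBIC)
cv2.imwrite('pics/g6.png',np.hstack([im,a])[:,:,::-1])
```

```text
[ 0.51113277 -0.16391465  0.28332354]
home centre px [301.16245671  82.1152899 ] inner edge [302.07762214  36.79440682] outer [300.97738167 124.32768113]
```

View pics/g6.png

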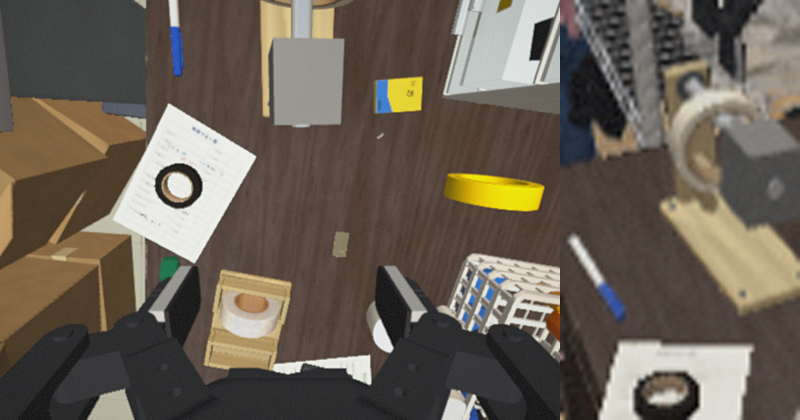

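The cap spans v 38–125, against 37–124 predicted for home. The roll hangs behind it with bare rod between, and the small roll is still in its slot.

```bash
python3 -c "
from rig import env
print(env.close_job())"
```

```text
the job is handed in; nothing more can be done
None
```

The big roll hangs on the rod, the end cap is pushed fully home and released, and the small roll is still in its slot; the job was handed in at about 16.5 s of the 64 s allowed, and no verdict came back.

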